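# Raise the pawl-locked tray of a lab stand to its upper rung

### The job

Raise the tray of the adjustable stand, with the two jars on it, from the lower rung to the upper rung: lift it by its handle past the upper rung until the gravity pawl has swung clear, then lower it gently until the pawl is seated on that rung and carries the tray, and let go. Do not force it against the sprung stop or press it hard onto the rung, do not jerk or drop it, keep the jars standing on the tray, and leave everything else where it is.

Things in the scene. Friction and masses are not known exactly. Their poses are not given: they have to be found in the camera images.
- stand: Fixed ladder-like stand: two upright aluminium rails 150 mm apart (16 x 16 mm, tops 296 mm high) on a grey base plate 12 mm thick. Origin on the bench midway between the rails; z up, y from rail to rail, -x is the front, where tray and handle stick out, roughly towards the robot. More than 25 N between the stand (rungs, stop) and the tray or its pawl counts as forcing it.
- lower_rung (a point): Middle of the lower steel rung (12 mm diameter, along y, 100 mm above the bench) on which the tray's pawl rests at the start.
- yoke_range (a point): Point of the stand 77.5 mm above the lower rung: mid-range of the upper rung (same 12 mm bar), whose yoke is clamped 55 to 100 mm above the lower rung. Its true height differs each time and is not reported: find it by feel or by looking.
- stop_line (a point): Where the sprung stop would be with the yoke mid-range. It moves with the yoke: two rubber pads 38.5 mm above the upper rung's centre, over the tray's lugs. They are met when the tray is 20 mm above the height at which it will seat on the upper rung (75 to 121 mm above its start), yield 1 mm per 5 N for 9 mm, then are solid.
- tray: White tray 100 (x) x 270 (y) mm, 10 mm rim, sliding only up and down on the rails (about 1 N friction), axes parallel to the stand's. Origin at the centre of its floor's upper face, below the handle, at x = -115 mm, y = 0 of the stand. The floor is 86 mm above the bench on the lower rung (start), 141 to 186 mm on the upper. Tray, pawl and jars weigh 0.55 to 0.8 kg together.
- pawl_axle (a point): Axle of the dark steel gravity pawl between the rails; on a rung it is 10 mm above the rung's centre. A counterweight holds its tooth level over the rung; it cannot give upwards, so it carries the tray. Meeting a rung from below it folds down with about 1 N and swings back by itself once the tray is 17 mm above its seated height; lowered from there it lands on the rung.
- tray_grip (a point): Middle of the tray's handle: a straight steel bar along the tray's x axis, 84 mm long, 16 mm wide (y), 14 mm high, on two feet 56 mm apart between their inner faces, its centre 35 mm above the tray floor. Take it from above, fingers closing along the tray's y axis. The nearest jar begins about 75 mm to either side.
- jar_a: Amber glass jar with black lid, 40 mm diameter, 55 mm high, loose on one end of the tray, origin at the centre of its underside; z up its axis
- jar_b: White squat jar, 44 mm diameter, 42 mm high, loose on the other end of the tray, origin at the centre of its underside; z up its axis
- beaker: Glass beaker, 66 mm diameter, 85 mm high, on the bench about 200 mm to one side of the stand's middle, a bystander; origin at the centre of its underside
- wash_bottle: White plastic bottle, 62 mm diameter, 150 mm high, on the bench about 200 mm to the other side of the stand's middle, a bystander; origin at the centre of its underside
- tube_rack: White test-tube rack, 85 x 190 x 70 mm, on the bench at the robot's left, a bystander; origin at the centre of its underside
- spatula: Lab spatula, 200 mm long, lying on the bench at the robot's left, a bystander

How it is judged (in metres and radians):
On the way:
1. the tray has been lifted well clear of the lower rung (z of tray in the frame of stand above 0.125 m), for 0.2 s.
At the end, for the whole second after the job is handed in: The tray stays by itself on the upper rung: its floor at least 138 mm above the stand's foot (and not over 190 mm), tray still (under 10 mm/s), released; both jars standing upright (within 9 degrees) on the tray floor (z of tray in the frame of stand between 0.138 and 0.19 m and linear speed of tray below 0.01 m/s and contact force between the fingers and tray below 0.1 N and angle between each of jar_a, jar_b's own z axis and vertical below 0.157 rad and z of jar_a in the frame of tray between -0.006 and 0.006 m and z of jar_b in the frame of tray between -0.006 and 0.006 m); the robot touches nothing.
It fails at once if tray or pawl forced against the stand's rung or stop with more than 25 N (contact force between tray and stand above 25 N).
It fails at once if tray jerked or dropped (faster than 0.25 m/s) (linear speed of tray above 0.25 m/s).
It fails at once if a jar tipped (angle between any of jar_a, jar_b's own z axis and vertical above 0.35 rad).
It fails at once if a bystander moved by more than 20 mm (distance of any of beaker, wash_bottle, tube_rack, spatula from where it was at the start of the episode above 0.02 m).
It also fails if it takes over 51 s, if anything falls off the work surface, if the arm or the gripper's body presses on something with over 40 N, if the wrist force passes 120 N, or if a joint passes its speed limit or range.

### The arm

A 6-joint arm with a two-finger parallel gripper is mounted at the origin on the work surface. World frame = base frame: x ahead of the robot, y to its left, z up, the work surface at z = 0. Lengths are in mm, angles in rad, forces in N, time in s.
With the tool pointing down it reaches from about 300 to 850 mm from the base axis. Payload 5.4 kg.
Tool frame: the origin (TCP) lies midway between the tips of the shut fingers; the grasp point (between the pads) lies 19 mm behind it (tcp_to_grasp is the distance from the TCP to the grasp point, in mm); z points along the fingers, y is the line along which they close (so a half turn about z gives the same grasp; the last joint's range is limited). The gripper opens to 85 mm and grips with 20 to 120 N. Pads are 22 mm wide; open, the fingers measure 114 mm over their backs; the gripper's body (76 mm by 85 mm) begins 54 mm behind the grasp point. The pads swing forward as they close: fully open they stand 13 mm farther back than shut.
Start: joints at [-1.441, 0.158, 1.597, -0, 1.386, -0.21], TCP at [191.623, -542.113, 194.299] pointing down, gripper open.
Joint ranges: [-2.91, 2.91], [-0.94, 2.29], [0.18, 2.7], [-1.29, 4.43], [0.17, 2.64], [-3, 3]. Speed limits (rad/s): [2.57, 2.57, 3.14, 3.14, 3.14, 3.14].

### API

Orientations are given as a unit quaternion [w, x, y, z].
In Python, from rig import get_state, get_image, camera_params, close_job, tcp_to_grasp gives the robot as it stands.
- The arm moves only by the tool play_rows, never from a script. Its argument "moves" is a list that holds one entry, the list of rows, each a list of 7 numbers: the shift along the tool's x, y, z in units of 30 mm (1.0 is 30 mm), then the turn, a rotation vector about the tool's x, y, z in units of 6 degrees (1.0 is 6 degrees), then the opening, from -1 (shut) to 1 (fully open). In form: [[[tx, ty, tz, wx, wy, wz, jaw], ...]]. A call has 1 to 8 rows; each row shifts and turns the commanded pose from where the row before left it, along the tool's axes as they then stand; what a row does not reach is not made up. A row lasts 1/12 s, in which the tool goes at most 41.7 mm and 7.16 degrees, less where a joint would pass 70% of its speed; a pose out of reach is approached as far as the arm can. A call is refused whole if a number of a shift passes 1 or a number of a turn 1, either way. A call with a gripper value outside its range is refused whole. The fingers move at their own pace and stop on an object; "grip_force" is the grip in N (left out, the last holds). Time passes only in rows, so rows that do not move let the fingers close. It gives the time, the measured TCP pose, the force, the opening and the grip force at its end, in the units of the state.
- get_state(): the state, without advancing time (a new reading comes with each control period).
- get_image(name): name is "scene" or "side" or "wrist"; returns the picture (384x512x3 uint8, red, green, blue); there is no depth.
- camera_params(name): a dict with "vfov" (degrees; the focal length in pixels is half the picture's height over the tangent of half this angle, whatever the lens; pixels are square), "cx", "cy" (the principal point, pixels), "R" (3x3) and "t" (3): a world point X has camera coordinates R X + t. Camera axes: x right, y down, z forward; pixel columns grow to the right and rows downward; lengths in mm; the calibration is good to about 2 mm. A picture is of the moment at which its call begins: read the wrist's pose just before it. camera_params takes no time and is no camera call; for the wrist camera it gives the pose at the moment of the call.
- close_job(): hands the job in; it is judged then, once.
The state is a dict: "time": time; "joint_pos": joint angles; "qvel": joint speeds; "joint_torque": joint torques, N m; "eef_pos": TCP position; "ee_rot": TCP orientation; "contact_force": force on the tool from outside, world axes, zero at the start; "moment": the same for the moment, N m; "width": opening from 0.0 (shut) to 1.0 (fully open); "gripper_force": force on a finger pad.
Only numpy, scipy, OpenCV 4.12 (cv2) and the standard library are available. Lean on these libraries where they do the work, as an engineer would, in place of code of your own. Each camera call takes 0.05 s, during which the arm holds its last target. There are 200 camera calls.

## Working session

There is one attempt and no reset: what is moved stays moved. The work goes in short steps, Python scripts to look and compute and a tool call to move; the robot and the scene stay as the last step left them, time stands still between calls to the robot, and variables do not carry over. Pictures are saved under pics/ and viewed, at most 10 in all, crops included, and the job is handed in when it is done.

Besides the shell and the picture viewer there is one more tool, called after "Call:" by a JSON object that holds its "name" and its "arguments". play_rows: Moves the arm, as the interface text tells. Its arguments: {"type":"object","properties":{"moves":{"type":"array"},"grip_force":{"type":"number"}},"required":["moves"]}

```bash
mkdir -p pics; python3 - <<'E'
from rig import *
import cv2,numpy as np
for n in("scene","side"):
    im=get_image(n);cv2.imwrite(f"pics/{n}0.png",im[:,:,::-1]);p=camera_params(n);print(n,p)
s=get_state();print(s);print(tcp_to_grasp)
E
```

```text
scene {'vfov': 57.48675514397496, 'cx': 259.7634509453066, 'cy': 190.14209786849614, 'R': array([[ 0.73565489,  0.67714109,  0.01708288],
       [ 0.53964123, -0.57065764, -0.61898078],
       [-0.40938885,  0.46457486, -0.78522033]]), 't': array([-475.87402589, -115.36408012, 1260.8962757 ])}
side {'vfov': 54.7360536702045, 'cx': 257.130068921886, 'cy': 194.0510555892241, 'R': array([[-0.82147575, -0.56997767,  0.01740817],
       [-0.44254668,  0.61797017, -0.64981944],
       [ 0.35962484, -0.54151485, -0.75988923]]), 't': array([ 524.63134672,  252.33358762, 1124.91989777])}
{'time': 0.1, 'joint_pos': array([-1.44110013e+00,  1.59008171e-01,  1.59814109e+00, -2.36984064e-06,
        1.38618467e+00, -2.10097723e-01]), 'qvel': array([-4.47504338e-05, -2.41608417e-03, -3.24558217e-03,  5.25329127e-04,
       -3.00094970e-04, -1.86069584e-04]), 'joint_torque': array([-3.99052587e-04, -3.96990180e+01, -3.32338107e+01, -3.21986745e-04,
        4.14454815e-03,  8.77033017e-06]), 'eef_pos': array([ 191.54255747, -541.5067118 ,  193.3855456 ]), 'ee_rot': array([-8.69983434e-04,  9.85601783e-01,  1.69080946e-01,  3.38273119e-05]), 'contact_force': array([0.29528389, 0.9163699 , 0.33098449]), 'moment': array([ 0.00474316,  0.01896346, -0.00979721]), 'gripper_force': 0.0, 'width': 0.9990159282844451}
18.700000000000003
```

View pics/scene0.png

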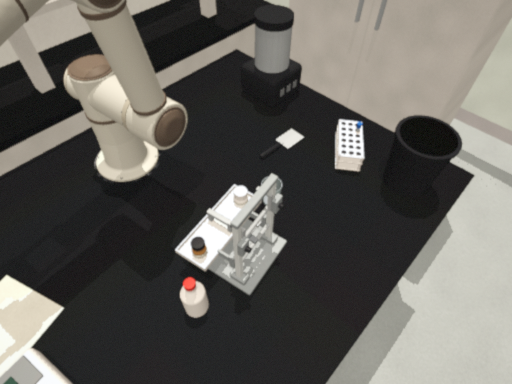

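View pics/side0.png

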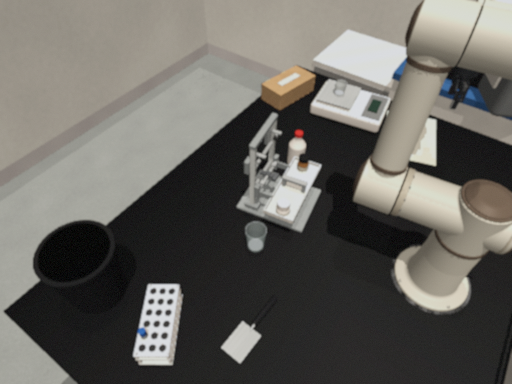

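The scene view shows the stand around (245,235), the amber jar at (199,247) and the white jar at (241,195). The side view shows the tray around (293,190). I'll enlarge both.

```bash
python3 - <<'E'
import cv2,numpy as np
a=cv2.imread("pics/scene0.png")[165:305,165:300];b=cv2.imread("pics/side0.png")[105:245,225:335]
a=cv2.resize(a,None,fx=4,fy=4,interpolation=cv2.INTER_CUBIC)[:, :400+140];b=cv2.resize(b,None,fx=4,fy=4,interpolation=cv2.INTER_CUBIC)
cv2.imwrite("pics/za.png",a);cv2.imwrite("pics/zb.png",b)
E
```

```text
(no output)
```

View pics/za.png

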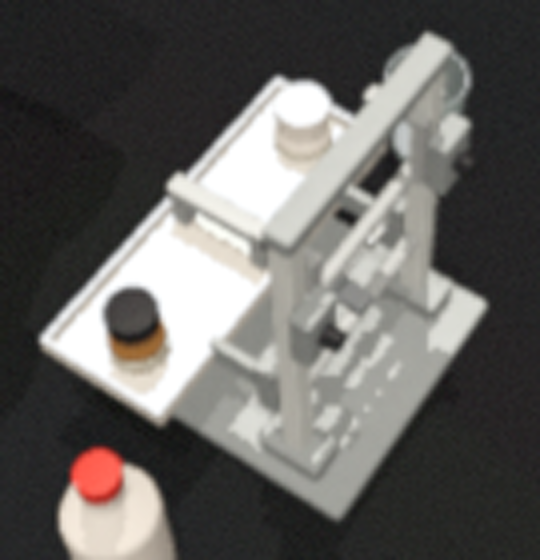

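View pics/zb.png

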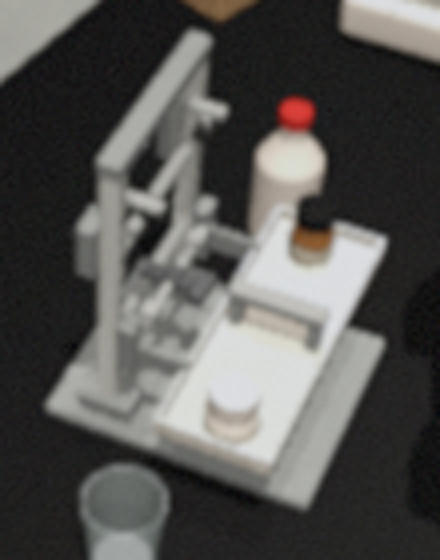

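The stand is seen clearly in both crops. In za, the tray rim corners are at (42,340), (280,78) and (162,420), and the handle's left end is at (180,184). In zb, the rim corners are at (385,238), (267,468) and (160,428), and the handle runs from (238,287) to (324,314). The upper rung and yoke are visible between the rails.

```bash
cat > h.py <<'E'
from rig import *
import numpy as np,cv2
def ray(n,u,v,p=None):
    p=p or camera_params(n);f=192/np.tan(np.radians(p['vfov'])/2)
    R=np.array(p['R']);d=R.T@np.array([(u-p['cx'])/f,(v-p['cy'])/f,1]);return -R.T@p['t'],d
def onz(n,u,v,z,p=None):
    o,d=ray(n,u,v,p);return o+d*(z-o[2])/d[2]
E
python3 - <<'E'
from h import *
A=lambda u,v,z:onz("scene",165+(u+.5)/4-.5,165+(v+.5)/4-.5,z).round(1)
B=lambda u,v,z:onz("side",225+(u+.5)/4-.5,105+(v+.5)/4-.5,z).round(1)
print("A rim L,T,B",A(42,340,96),A(280,78,96),A(162,420,96))
print("B rim R,B,L",B(385,238,96),B(267,468,96),B(160,428,96))
print("A handle",A(180,182,128),A(268,236,128))
print("B handle",B(238,287,128),B(324,314,128))
print("jarA lid",A(132,310,141),B(316,212,141)," jarB",A(302,98,128),B(235,390,128))
print("beamA",A(432,42,296),A(285,235,296),"beamB",B(110,160,296),B(198,38,296))
print("base A",A(487,302,12),A(338,518,12),"B",B(48,408,12),B(305,505,12),B(385,343,12))
E
```

```text
A rim L,T,B [ 468.3 -140.    96. ] [423.6 126.6  96. ] [ 569.1 -124.2   96. ]
B rim R,B,L [ 467.7 -141.8   96. ] [422.3 131.3  96. ] [510.4 146.8  96. ]
A handle [458.8  -4.2 128. ] [534.8   6.4 128. ]
B handle [526.9  10.2 128. ] [454.8  -5.  128. ]
jarA lid [518.  -97.6 141. ] [513.8 -91.1 141. ]  jarB [468.  106.7 128. ] [471.1 103.8 128. ]
beamA [591.1  98.3 296. ] [623.7 -57.6 296. ] beamB [593.4  99.4 296. ] [619.2 -55.6 296. ]
base A [638.6 126.4  12. ] [672.4 -70.4  12. ] B [635.1 129.   12. ] [403.5  88.2  12. ] [ 434.3 -106.    12. ]
```

Call:
{"name": "play_rows", "arguments": {"moves": [[[0.65,-0.57,-0.1,0,0,0,1],[0.65,-0.57,-0.1,0,0,0,1],[0.65,-0.57,-0.1,0,0,0,1],[0.65,-0.57,-0.1,0,0,0,1],[0.65,-0.57,-0.1,0,0,0,1],[0.65,-0.57,0,0,0,0,1],[0.65,-0.57,0,0,0,0,1],[0.65,-0.57,0,0,0,0,1]]]}}

```text
time: 0.77
eef_pos: [293.4, -359.7, 208.9]
ee_rot: [-0.0, 0.986, 0.169, -0.0]
contact_force: [0.6, -0.8, 0.1]
width: 0.999
gripper_force: 0.0
```

Call:
{"name": "play_rows", "arguments": {"moves": [[[0.65,-0.57,0,0,0,0,1],[0.65,-0.57,0,0,0,0,1],[0.65,-0.57,0,0,0,0,1],[0.65,-0.57,0,0,0,0,1],[0.65,-0.57,0,0,0,0,1],[0.65,-0.57,0,0,0,0,1],[0.65,-0.57,0,0,0,0,1],[0.65,-0.57,0,0,0,0,1]]]}}

```text
time: 1.43
eef_pos: [394.8, -178.8, 209.0]
ee_rot: [-0.0, 0.986, 0.169, -0.0]
contact_force: [1.0, 0.2, -0.5]
width: 1.0
gripper_force: 0.0
```

Call:
{"name": "play_rows", "arguments": {"moves": [[[0.65,-0.57,0,0,0,0,1],[0.65,-0.57,0,0,0,0,1],[0.65,-0.57,0,0,0,0,1],[0.65,-0.57,0,0,0,0,1],[0.65,-0.57,0,0,0,0,1],[0.5,-0.4,0,0,0,0.6,1],[0,0,0,0,0,0.6,1],[0,0,0,0,0,0.5,1]]]}}

```text
time: 2.1
eef_pos: [468.2, -49.5, 208.7]
ee_rot: [-0.0, 0.997, 0.081, -0.001]
contact_force: [0.2, 0.2, -1.1]
width: 1.001
gripper_force: 0.0
```

```bash
python3 - <<'E'
from h import *
s=get_state();p=camera_params("wrist");im=get_image("wrist");cv2.imwrite("pics/w1.png",im[:,:,::-1])
np.save("w1.npy",p,allow_pickle=True);print(s['time'],s['eef_pos'],s['ee_rot'],s['contact_force'],p)
E
```

```text
2.1 [468.15707345 -49.48515575 208.74339014] [-2.72972426e-04  9.96753441e-01  8.05122242e-02 -5.34574906e-04] [ 0.19922154  0.17253124 -1.055759  ] {'vfov': 68.77297688839006, 'cx': 253.09430305903348, 'cy': 185.98936399185436, 'R': array([[ 1.61108848e-01, -9.86936644e-01,  2.00876478e-08],
       [-9.47129940e-01, -1.54610743e-01,  2.81141237e-01],
       [-2.77468586e-01, -4.52943599e-02, -9.59666403e-01]]), 't': array([-123.95059373,  395.35109258,  520.63133218])}
```

View pics/w1.png

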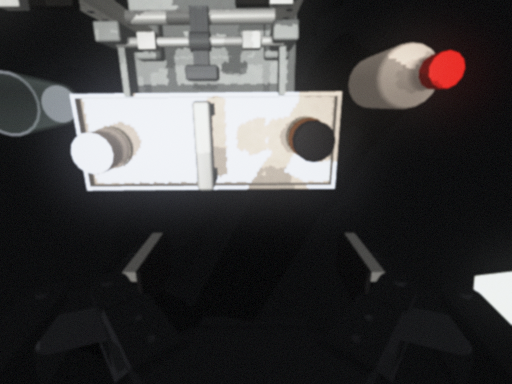

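The wrist view shows the handle top from (203,101) to (205,189), the tray rim corners at about (72,94), (341,92), (335,188) and (88,190), and the jars on either side.

```bash
python3 - <<'E'
from h import *
p=np.load("w1.npy",allow_pickle=True).item()
im=cv2.imread("pics/w1.png")
w=lambda u,v,z:onz("wrist",u,v,z,p).round(1)
h1,h2=w(202.5,101,128),w(205.5,189,128)
print("handle",h1,h2,(h1+h2)/2,np.degrees(np.arctan2(*(h1-h2)[1::-1])), np.linalg.norm(h1-h2))
c=[w(*q,96) for q in((72,94),(341,92),(335,188),(88,190))]
print(c,np.mean(c,0)); 
for a,b in((0,1),(3,2)):print(np.degrees(np.arctan2(*(c[a]-c[b])[1::-1]))-90)
E
```

```text
handle [534.    7.1 128. ] [453.1  -4.8 128. ] [493.55   1.15 128.  ] 8.367925047184396 81.77053258968047
[array([519.2, 141. ,  96. ]), array([ 563.9, -121.6,   96. ]), array([ 466.4, -139.8,   96. ]), array([420.8, 125.6,  96. ])] [492.575   1.3    96.   ]
9.660344233417305
9.749148500631165
```

Call:
{"name": "play_rows", "arguments": {"moves": [[[0.28,-0.39,0,0,0,0.06,1],[0.28,-0.39,0,0,0,0,1],[0.28,-0.39,0,0,0,0,1],[0.28,-0.39,0,0,0,0,1],[0,0,0.4,0,0,0,1],[0,0,0.4,0,0,0,1],[0,0,0,0,0,0,1],[0,0,0,0,0,0,1]]]}}

```text
time: 2.82
eef_pos: [492.5, 0.3, 183.4]
ee_rot: [-0.0, 0.997, 0.077, -0.002]
contact_force: [0.2, -0.1, 1.6]
width: 1.0
gripper_force: 0.0
```

```bash
python3 - <<'E'
from h import *
s=get_state();p=camera_params("wrist");im=get_image("wrist");cv2.imwrite("pics/w2.png",im[:,:,::-1])
np.save("w2.npy",p,allow_pickle=True);print(s['time'],s['eef_pos'],s['ee_rot'],s['contact_force'])
f=192/np.tan(np.radians(p['vfov'])/2)
for x in((452.5,-5.2,128),(494,1.8,128),(535.5,8.7,128)):
  c=p['R']@np.array(x)+p['t'];print(c[:2]/c[2]*f+[p['cx'],p['cy']])
E
```

```text
2.8167 [4.92500627e+02 3.36343288e-01 1.83448289e+02] [-4.53199787e-04  9.96998055e-01  7.74036293e-02 -1.83064122e-03] [ 0.1996432  -0.12410498  1.58297936]
[252.69812093 231.00938755]
[252.1274139  187.05133909]
[251.61712381 138.61733114]
```

View pics/w2.png

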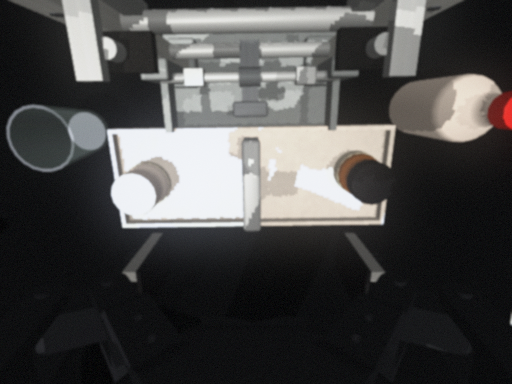

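The handle lies at (252,139)–(252,231), matching the prediction. The yaw needs +0.7°, so I'll correct that and descend.

Call:
{"name": "play_rows", "arguments": {"moves": [[[0.06,-0.04,0.3,0,0,-0.12,1],[0,0,0.45,0,0,0,1],[0,0,0.5,0,0,0,1],[0,0,0.5,0,0,0,1],[0,0,0.4,0,0,0,1],[0,0,0.3,0,0,0,1],[0,0,0.2,0,0,0,1],[0,0,0,0,0,0,1]]]}}

```text
time: 3.53
eef_pos: [494.8, 2.3, 104.5]
ee_rot: [-0.0, 0.996, 0.084, -0.001]
contact_force: [0.5, -0.7, -0.4]
width: 0.999
gripper_force: 0.0
```

Call:
{"name": "play_rows", "arguments": {"moves": [[[0,0,0,0,0,0,0.2],[0,0,0,0,0,0,0],[0,0,0,0,0,0,-0.3],[0,0,0,0,0,0,-0.5],[0,0,0,0,0,0,-1],[0,0,0,0,0,0,-1],[0,0,0,0,0,0,-1],[0,0,0,0,0,0,-1]]], "grip_force": 30}}

```text
time: 4.2
eef_pos: [495.7, 2.2, 105.9]
ee_rot: [0.0, 0.996, 0.084, 0.0]
contact_force: [0.5, -0.6, -0.7]
width: 0.001
gripper_force: 0.0
```

Call:
{"name": "play_rows", "arguments": {"moves": [[[0,0,0,0,0,0,-1],[0,0,0,0,0,0,-1],[0,0,0,0,0,0,-1],[0,0,0,0,0,0,-1]]]}}

```text
time: 4.53
eef_pos: [495.6, 2.2, 105.8]
ee_rot: [-0.0, 0.996, 0.084, -0.0]
contact_force: [-0.4, 0.0, 0.2]
width: -0.0
gripper_force: 0.0
```

The fingers shut on nothing, so I'll look before doing anything else.

```bash
python3 - <<'E'
from h import *
im=[cv2.resize(get_image("scene")[165:305,150:285],None,fx=2.9,fy=2.9,interpolation=2),cv2.resize(get_image("side")[105:245,225:345],None,fx=2.9,fy=2.9,interpolation=2)]
cv2.imwrite("pics/c1.png",np.hstack(im)[:,:,::-1]);s=get_state();print(s)
E
```

```text
{'time': 4.6333, 'joint_pos': array([-2.39936221e-01,  4.08199545e-02,  1.90642805e+00, -1.41242230e-05,
        1.19437307e+00,  1.16279371e+00]), 'qvel': array([ 0.00086699, -0.00106241, -0.00041778, -0.00149761, -0.00082258,
       -0.000463  ]), 'joint_torque': array([ 1.67944014e-03, -3.24316728e+01, -3.07659030e+01,  2.37981740e-04,
        5.34961273e-04,  3.58056070e-06]), 'eef_pos': array([495.62330866,   2.17762685, 105.79283349]), 'ee_rot': array([ 1.70141766e-06,  9.96471070e-01,  8.39369169e-02, -1.55646152e-05]), 'contact_force': array([ 0.54894359,  0.16711409, -0.25613388]), 'moment': array([-0.00646679,  0.03466325, -0.01903798]), 'gripper_force': 0.0, 'width': 0.0012190361664240338}
```

View pics/c1.png

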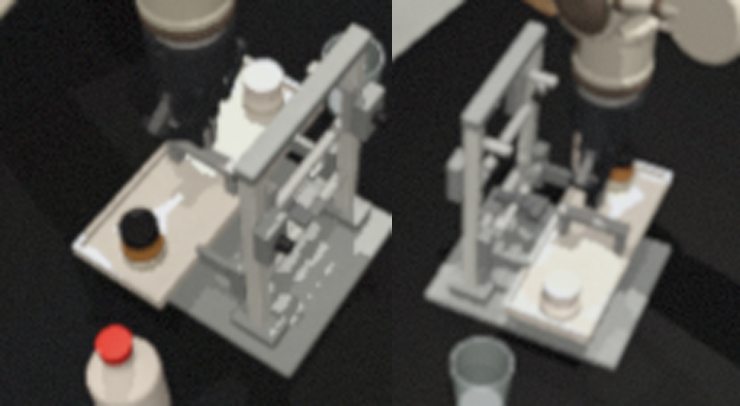

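```bash
python3 - <<'E'
from h import *
ims=[]
for n in("scene","side"):
  p=camera_params(n);f=192/np.tan(np.radians(p['vfov'])/2)
  def pr(x):
    c=p['R']@np.array(x,float)+p['t'];return c[:2]/c[2]*f+[p['cx'],p['cy']]
  x0=pr((495.6,2.2,135)); x0=np.clip(x0.astype(int)-[45,55],0,None)
  im=get_image(n)[x0[1]:x0[1]+100,x0[0]:x0[0]+80]
  im=cv2.resize(im,None,fx=5,fy=5,interpolation=2)
  im=np.clip(im.astype(float)*1.0,0,255);im=(255*(im/255)**.5).astype(np.uint8).copy()
  for x,c in(((495.6,2.2,106),(255,0,0)),((495.6,2.2,124.5),(0,255,0)),((495.6,2.2,180),(0,0,255))):
    q=((pr(x)-x0)*5+2).astype(int);print(n,x,q,pr(x));cv2.circle(im,tuple(int(i) for i in q),4,c,1)
  ims.append(im)
cv2.imwrite("pics/c2.png",np.hstack(ims)[:,:,::-1])
E
```

```text
scene (495.6, 2.2, 106) [232 310] [221.02451799 220.71290688]
scene (495.6, 2.2, 124.5) [229 292] [220.55418824 217.0047068 ]
scene (495.6, 2.2, 180) [222 232] [219.05385752 205.17571561]
side (495.6, 2.2, 106) [226 309] [292.99388753 183.57004948]
side (495.6, 2.2, 124.5) [229 290] [293.51040982 179.75482599]
side (495.6, 2.2, 180) [237 230] [295.13475917 167.75678465]
```

View pics/c2.png

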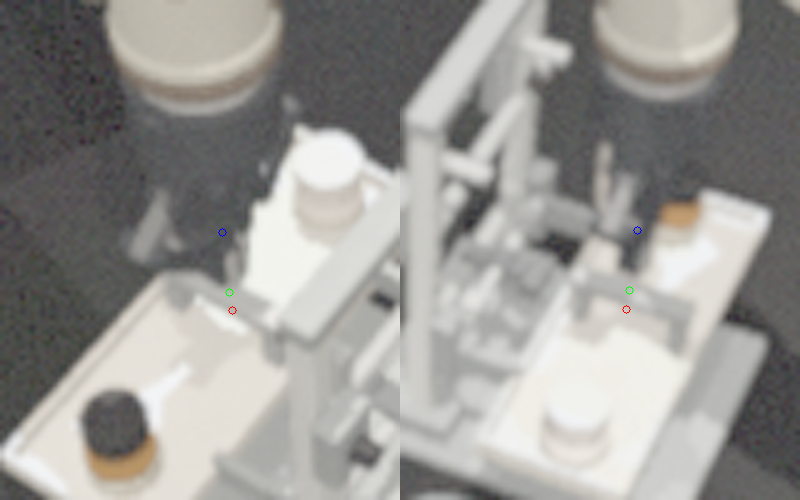

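```bash
python3 - <<'E'
from h import *
p=camera_params("wrist");np.save("w3.npy",p,allow_pickle=True)
w=get_image("wrist");w=(255*(w/255)**.5).astype(np.uint8)
s=get_image("scene")[150:230,185:245];s=cv2.resize((255*(s/255)**.4).astype(np.uint8),(288,384),interpolation=2)
cv2.imwrite("pics/c3.png",np.hstack([w,s])[:,:,::-1])
f=192/np.tan(np.radians(p['vfov'])/2)
for x in((495.6,2.2,106),(495.6,2.2,124.5),(452.5,-5.2,128),(535.5,8.7,128)):
  c=p['R']@np.array(x)+p['t'];print(c[:2]/c[2]*f+[p['cx'],p['cy']])
print(get_state()['width'])
E
```

```text
[253.55781275 212.75235869]
[253.62340095 223.79766369]
[253.68878534 287.61442874]
[254.1885948  160.94793673]
0.0014136604972589035
```

View pics/c3.png

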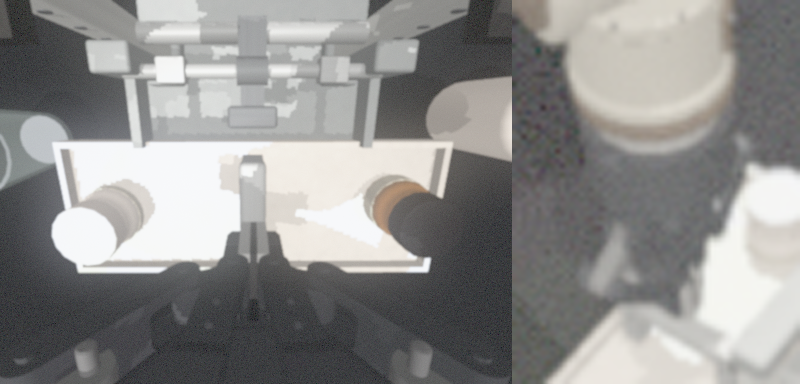

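The fingers are shut and sit above the handle, with their tips at about (252,234) against an expected (254,213). The actual tool height needs checking against the tray corners at (54,143), (452,143), (428,271) and (79,271).

```bash
python3 - <<'E'
from h import *
p=np.load("w3.npy",allow_pickle=True).item();f=192/np.tan(np.radians(p['vfov'])/2);R=np.array(p['R'])
pr=lambda x:(lambda c:(c[:2]/c[2]*f+[p['cx'],p['cy']]).round(1))(R@np.array(x,float)+p['t'])
a=np.radians(9.6);ex=np.array([np.cos(a),np.sin(a),0]);ey=np.array([-ex[1],ex[0],0]);c0=np.array([494,1.8,96.])
obj=[c0+i*50*ex+j*135*ey for i,j in((1,1),(1,-1),(-1,-1),(-1,1))]
print([pr(o) for o in obj]);
pix=np.array([(54,143),(452,143),(428,271),(79,271)],float)
K=np.array([[f,0,p['cx']],[0,f,p['cy']],[0,0,1]])
ok,rv,tv=cv2.solvePnP(np.array(obj),pix,K,None);Rp=cv2.Rodrigues(rv)[0]
print("cam centre kin",-R.T@p['t'],"pnp",-Rp.T@tv.ravel())
for z in(106,116,126,136,146):print(z,pr((495.6,2.2,z)))
print(get_state()['eef_pos'])
E
```

```text
[array([ 52.8, 139.8]), array([454.6, 140.3]), array([428.4, 270.5]), array([ 78.6, 270.3])]
cam centre kin [566.0612573   14.63839547 285.60099281] pnp [567.21082951  13.82250615 286.97232117]
106 [253.6 212.8]
116 [253.6 218.5]
126 [253.6 224.8]
136 [253.7 231.9]
146 [253.7 239.8]
[495.62080917   2.20173272 105.79173246]
```

The wrist camera's pose agrees with the calibration to 1–2 mm, but the fingertips really sit about 45–50 mm above the reported TCP. This is measured two ways: the open pads' 85 mm gap and the tip row. I'll open, then descend in stages while watching the force.

Call:
{"name": "play_rows", "arguments": {"moves": [[[0,0,0,0,0,0,1],[0,0,0,0,0,0,1],[0,0,0,0,0,0,1],[0,0,0,0,0,0,1],[0,0,0,0,0,0,1],[0,0,0,0,0,0,1],[0,0,0,0,0,0,1],[0,0,0,0,0,0,1]]]}}

```text
time: 5.5
eef_pos: [495.6, 2.2, 105.8]
ee_rot: [-0.0, 0.996, 0.084, 0.0]
contact_force: [0.5, -0.1, -0.5]
width: 1.0
gripper_force: 0.0
```

```bash
python3 - <<'E'
from h import *
# open-finger tips in the wrist picture: grey pad strips on the dark lower part; inner tip pixels
w=get_image("wrist");cv2.imwrite("pics/w4.png",w[:,:,::-1]);a=cv2.imread("pics/w2.png",0)
for x0,x1 in((100,200),(310,410)):
  m=(a[230:300,x0:x1]>60).astype(np.uint8);n,l,st,c=cv2.connectedComponentsWithStats(m)
  for i in range(1,n):
    if st[i,4]>60:
      ys,xs=np.where(l==i);k=ys.argmin();print(st[i]+[x0,230,0,0,0],xs.min()+x0,xs.max()+x0,ys.min()+230,"top cols",xs[ys==ys.min()]+x0)
s=get_state();print(s['width'],s['eef_pos'],s['time'])
E
```

```text
[123 232  40  50 550] 123 162 232 top cols [155 156 157 158 159 160]
[345 233  40  49 524] 345 384 233 top cols [345 346 347 348 349 350 351 352 353]
0.9969492302106218 [495.64880903   2.21473386 105.82716879] 5.55
```

Call:
{"name": "play_rows", "arguments": {"moves": [[[0,0,0.2,0,0,0,1],[0,0,0.3,0,0,0,1],[0,0,0.3,0,0,0,1],[0,0,0.2,0,0,0,1],[0,0,0.15,0,0,0,1],[0,0,0.1,0,0,0,1],[0,0,0.05,0,0,0,1],[0,0,0,0,0,0,1]]]}}

```text
time: 6.22
eef_pos: [495.5, 2.2, 66.5]
ee_rot: [-0.0, 0.996, 0.084, -0.0]
contact_force: [0.3, -0.9, -0.4]
width: 0.997
gripper_force: 0.0
```

Call:
{"name": "play_rows", "arguments": {"moves": [[[0,0,0.1,0,0,0,1],[0,0,0.1,0,0,0,1],[0,0,0.1,0,0,0,1],[0,0,0.05,0,0,0,1],[0,0,0,0,0,0,1],[0,0,0,0,0,0,1]]]}}

```text
time: 6.72
eef_pos: [495.6, 2.2, 56.2]
ee_rot: [-0.0, 0.996, 0.084, -0.0]
contact_force: [0.3, -0.3, -1.1]
width: 1.006
gripper_force: 0.0
```

```bash
python3 - <<'E'
from h import *
p=camera_params("wrist");s=get_state()
w=get_image("wrist");w=(255*(w/255)**.5).astype(np.uint8)
b=get_image("side")[125:225,255:330];b=cv2.resize((255*(b/255)**.4).astype(np.uint8),(288,384),interpolation=2)
cv2.imwrite("pics/c4.png",np.hstack([w,b])[:,:,::-1]);print(s['eef_pos'],s['contact_force'])
E
```

```text
[495.55372383   2.20777107  56.21972387] [ 0.3089908  -0.3074792  -1.05854525]
```

View pics/c4.png

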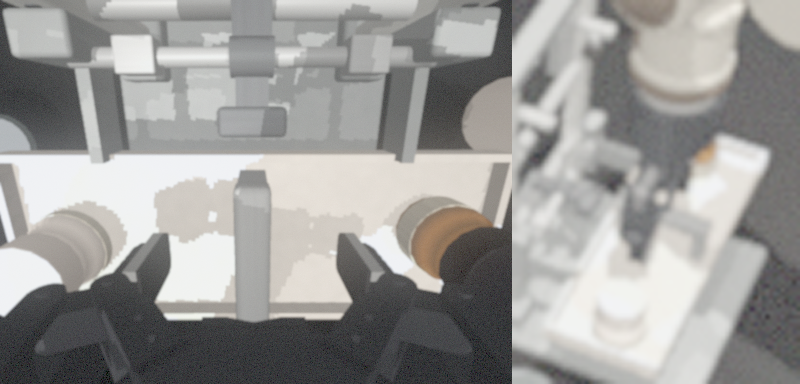

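The pads straddle the handle: tips at (168,235) and (340,235), handle column 235–270, and the jars are clear. I'll close now.

Call:
{"name": "play_rows", "arguments": {"moves": [[[0,0,0.05,0,0,0,0.2],[0,0,0,0,0,0,0],[0,0,0,0,0,0,-0.3],[0,0,0,0,0,0,-0.5],[0,0,0,0,0,0,-0.8],[0,0,0,0,0,0,-1],[0,0,0,0,0,0,-1],[0,0,0,0,0,0,-1]]], "grip_force": 35}}

```text
time: 7.48
eef_pos: [495.6, 2.7, 54.9]
ee_rot: [-0.0, 0.996, 0.084, -0.0]
contact_force: [-1.4, 3.8, 2.3]
width: 0.176
gripper_force: 37.3
```

Call:
{"name": "play_rows", "arguments": {"moves": [[[0,0,0,0,0,0,-1],[0,0,0,0,0,0,-1],[0,0,0,0,0,0,-1],[0,0,0,0,0,0,-1]]]}}

```text
time: 7.82
eef_pos: [495.6, 2.7, 54.9]
ee_rot: [-0.0, 0.996, 0.084, -0.0]
contact_force: [-1.1, 5.3, 2.6]
width: 0.181
gripper_force: 37.4
```

Call:
{"name": "play_rows", "arguments": {"moves": [[[0,-0.02,-0.03,0,0,0,-1],[0,0,-0.05,0,0,0,-1],[0,0,-0.08,0,0,0,-1],[0,0,-0.1,0,0,0,-1],[0,0,-0.1,0,0,0,-1],[0,0,-0.06,0,0,0,-1],[0,0,0,0,0,0,-1],[0,0,0,0,0,0,-1]]]}}

```text
time: 8.48
eef_pos: [495.6, 2.7, 67.0]
ee_rot: [0.0, 0.996, 0.084, 0.0]
contact_force: [4.3, 2.4, -8.1]
width: 0.182
gripper_force: 36.2
```

Call:
{"name": "play_rows", "arguments": {"moves": [[[0,0,-0.1,0,0,0,-1],[0,0,-0.18,0,0,0,-1],[0,0,-0.2,0,0,0,-1],[0,0,-0.2,0,0,0,-1],[0,0,-0.2,0,0,0,-1],[0,0,-0.12,0,0,0,-1],[0,0,0,0,0,0,-1],[0,0,0,0,0,0,-1]]]}}

```text
time: 9.15
eef_pos: [495.5, 2.7, 97.2]
ee_rot: [0.0, 0.996, 0.084, 0.0]
contact_force: [3.6, 0.8, -6.9]
width: 0.184
gripper_force: 36.3
```

Call:
{"name": "play_rows", "arguments": {"moves": [[[0,0,-0.1,0,0,0,-1],[0,0,-0.18,0,0,0,-1],[0,0,-0.2,0,0,0,-1],[0,0,-0.2,0,0,0,-1],[0,0,-0.1,0,0,0,-1],[0,0,0,0,0,0,-1],[0,0,0,0,0,0,-1]]]}}

```text
time: 9.73
eef_pos: [495.5, 2.7, 120.5]
ee_rot: [0.0, 0.996, 0.084, 0.0]
contact_force: [3.7, 0.4, -7.0]
width: 0.181
gripper_force: 36.3
```

```bash
python3 - <<'E'
from h import *
import cv2
for n in("scene","side","wrist"):
    cv2.imwrite(f"pics/up_{n}.png",get_image(n)[:,:,::-1])
s=get_state();print(s['eef_pos'],s['contact_force'])
# uprights' rung by wrist view w2: rows of bright bars in the column just beside the pawl
p=np.load("w2.npy",allow_pickle=True).item()
a=cv2.imread("pics/w2.png",0);print(a[0:125,290].tolist())
E
```

```text
[495.523604     2.68863661 120.46760378] [ 4.93425102  0.82864632 -8.81487695]
[26, 25, 29, 23, 30, 27, 52, 80, 110, 137, 163, 178, 184, 191, 198, 204, 207, 214, 211, 212, 203, 195, 184, 178, 170, 164, 155, 145, 136, 122, 109, 100, 107, 119, 120, 116, 115, 112, 113, 111, 115, 120, 139, 164, 177, 187, 197, 207, 212, 213, 207, 188, 176, 164, 150, 134, 126, 143, 168, 177, 175, 176, 174, 173, 168, 146, 124, 111, 110, 111, 116, 133, 156, 176, 194, 204, 203, 195, 177, 155, 150, 166, 180, 183, 175, 174, 171, 171, 170, 177, 187, 192, 195, 196, 197, 195, 193, 196, 196, 195, 194, 196, 194, 194, 193, 187, 181, 158, 140, 135, 132, 132, 133, 132, 132, 134, 131, 134, 134, 132, 133, 136, 131, 121, 117]
```

```bash
python3 - <<'E'
from h import *
from scipy.optimize import brentq
a=np.radians(9.6);ex=np.array([np.cos(a),np.sin(a),0]);ey=np.array([-ex[1],ex[0],0])
T=np.array([494,1.8,0.])
def bars(im,p,lo,hi):
  f=192/np.tan(np.radians(p['vfov'])/2)
  for y in(-30,-25,-20,20,25):   # stand y of the columns sampled
    def row(X,z,full=False):
      c=np.array(p['R'])@(T+X*ex+y*ey+[0,0,z])+p['t'];q=c[:2]/c[2]*f+[p['cx'],p['cy']];return q if full else q[1]
    out=[]
    for z0 in(100,188):
      u,v=row(115,z0,True)
      col=im[:,int(round(u))].astype(float)
      out.append((round(u),round(v,1)))
      if z0==100: A=None
    u,v=row(115,188,True);col=cv2.GaussianBlur(im,(3,3),0)[:,int(round(u))].astype(float)
    k=np.where(col[:34]>105)[0];r=(k.min()+k.max())/2
    z=brentq(lambda z:row(115,z)-r,150,210)
    print(y,out,k.min(),k.max(),"z up",round(z,1))
p=np.load("w2.npy",allow_pickle=True).item();bars(cv2.imread("pics/w2.png",0),p,0,34)
E
```

```text
-30 [(286, np.float64(48.2)), (303, np.float64(18.3))] 7 33 z up 184.8
-25 [(280, np.float64(48.3)), (294, np.float64(18.5))] 8 33 z up 184.0
-20 [(274, np.float64(48.3)), (285, np.float64(18.6))] 8 33 z up 184.3
20 [(227, np.float64(49.0)), (213, np.float64(19.6))] 9 33 z up 185.2
25 [(221, np.float64(49.0)), (204, np.float64(19.7))] 10 33 z up 184.4
```

The upper rung is at about z = 186, so it should seat near lift 86 and meet the stop near lift 106 (reported z ≈ 161 ± 3). I'll continue in stages.

Call:
{"name": "play_rows", "arguments": {"moves": [[[0,0,-0.1,0,0,0,-1],[0,0,-0.15,0,0,0,-1],[0,0,-0.15,0,0,0,-1],[0,0,-0.15,0,0,0,-1],[0,0,-0.1,0,0,0,-1],[0,0,0,0,0,0,-1],[0,0,0,0,0,0,-1]]]}}

```text
time: 10.47
eef_pos: [495.6, 2.7, 140.1]
ee_rot: [0.0, 0.996, 0.084, 0.0]
contact_force: [5.8, 0.1, -6.7]
width: 0.183
gripper_force: 36.3
```

Call:
{"name": "play_rows", "arguments": {"moves": [[[0,0,-0.08,0,0,0,-1],[0,0,-0.08,0,0,0,-1],[0,0,-0.08,0,0,0,-1],[0,0,-0.08,0,0,0,-1],[0,0,0,0,0,0,-1],[0,0,0,0,0,0,-1]]]}}

```text
time: 10.97
eef_pos: [495.5, 2.7, 149.7]
ee_rot: [0.0, 0.996, 0.084, 0.0]
contact_force: [4.3, 0.6, -6.7]
width: 0.184
gripper_force: 36.4
```

Call:
{"name": "play_rows", "arguments": {"moves": [[[0,0,-0.06,0,0,0,-1],[0,0,-0.06,0,0,0,-1],[0,0,-0.03,0,0,0,-1],[0,0,0,0,0,0,-1],[0,0,0,0,0,0,-1]]]}}

```text
time: 11.38
eef_pos: [495.5, 2.7, 154.2]
ee_rot: [0.0, 0.996, 0.084, -0.0]
contact_force: [5.2, -0.5, -7.8]
width: 0.181
gripper_force: 36.3
```

```bash
python3 - <<'E'
from h import *
# is the tray following? red-free check: front rim corner pixel of tray in side/scene vs expectation
for n in("scene","side"):
  p=camera_params(n);f=192/np.tan(np.radians(p['vfov'])/2);im=get_image(n);cv2.imwrite(f"pics/v_{n}.png",im[:,:,::-1])
  a=np.radians(9.6);ex=np.array([np.cos(a),np.sin(a),0]);ey=np.array([-ex[1],ex[0],0]);c0=np.array([494,1.8,96.])
  m=(im.min(2)>150).astype(np.uint8);nn,l,st,c=cv2.connectedComponentsWithStats(m)
  for dz in(0,99):
    print(n,dz,[ (lambda c:(c[:2]/c[2]*f+[p['cx'],p['cy']]).round(0).tolist())(p['R']@(c0+i*50*ex+j*135*ey+[0,0,dz])+p['t']) for i,j in((-1,1),(-1,-1))])
  print([s.tolist() for s in st[1:] if s[4]>150 and abs(s[0]-240)<90 and 90<s[1]<240])
E
```

```text
scene 0 [[234.0, 184.0], [175.0, 249.0]]
scene 99 [[233.0, 162.0], [168.0, 230.0]]
[[276, 129, 27, 19, 275], [168, 162, 109, 88, 2524], [272, 233, 14, 20, 157]]
side 0 [[292.0, 221.0], [321.0, 165.0]]
side 99 [[295.0, 200.0], [325.0, 143.0]]
[[317, 99, 66, 32, 638], [250, 113, 27, 34, 208], [258, 139, 68, 63, 1548], [238, 151, 41, 71, 450], [280, 203, 33, 28, 397]]
```

The tray is following: its rim corner is at (168,230), as predicted for a 99 mm lift. I'll go on in fine steps.

Call:
{"name": "play_rows", "arguments": {"moves": [[[0,0,-0.05,0,0,0,-1],[0,0,-0.05,0,0,0,-1],[0,0,0,0,0,0,-1],[0,0,0,0,0,0,-1]]]}}

```text
time: 11.82
eef_pos: [495.5, 2.7, 157.4]
ee_rot: [0.0, 0.996, 0.084, -0.0]
contact_force: [4.7, 0.3, -7.1]
width: 0.185
gripper_force: 36.3
```

Call:
{"name": "play_rows", "arguments": {"moves": [[[0,0,-0.04,0,0,0,-1],[0,0,-0.04,0,0,0,-1],[0,0,0,0,0,0,-1],[0,0,0,0,0,0,-1]]]}}

```text
time: 12.15
eef_pos: [495.6, 2.7, 159.8]
ee_rot: [0.0, 0.996, 0.084, 0.0]
contact_force: [5.7, -1.3, -7.8]
width: 0.184
gripper_force: 36.3
```

Call:
{"name": "play_rows", "arguments": {"moves": [[[0,0,-0.035,0,0,0,-1],[0,0,-0.035,0,0,0,-1],[0,0,0,0,0,0,-1],[0,0,0,0,0,0,-1]]]}}

```text
time: 12.48
eef_pos: [495.5, 2.7, 161.9]
ee_rot: [0.0, 0.996, 0.084, 0.0]
contact_force: [5.1, -1.4, -7.1]
width: 0.183
gripper_force: 36.5
```

Call:
{"name": "play_rows", "arguments": {"moves": [[[0,0,-0.035,0,0,0,-1],[0,0,-0.035,0,0,0,-1],[0,0,0,0,0,0,-1],[0,0,0,0,0,0,-1]]]}}

```text
time: 12.82
eef_pos: [495.5, 2.7, 164.0]
ee_rot: [0.0, 0.996, 0.084, 0.0]
contact_force: [5.1, -0.9, -7.6]
width: 0.182
gripper_force: 36.5
```

Call:
{"name": "play_rows", "arguments": {"moves": [[[0,0,-0.035,0,0,0,-1],[0,0,-0.03,0,0,0,-1],[0,0,0,0,0,0,-1],[0,0,0,0,0,0,-1]]]}}

```text
time: 13.15
eef_pos: [495.5, 2.7, 165.7]
ee_rot: [0.0, 0.996, 0.084, 0.0]
contact_force: [5.3, -0.6, -8.6]
width: 0.179
gripper_force: 36.3
```

Call:
{"name": "play_rows", "arguments": {"moves": [[[0,0,-0.03,0,0,0,-1],[0,0,-0.02,0,0,0,-1],[0,0,0,0,0,0,-1],[0,0,0,0,0,0,-1]]]}}

```text
time: 13.48
eef_pos: [495.5, 2.7, 166.5]
ee_rot: [-0.0, 0.996, 0.084, -0.0]
contact_force: [7.8, -0.6, -12.5]
width: 0.179
gripper_force: 35.9
```

The stop is met at z ≈ 165.7 with about 5 N extra, so the pawl is clear and the tray should seat at z ≈ 145.7. I'll lower it gently.

Call:
{"name": "play_rows", "arguments": {"moves": [[[0,0,0.04,0,0,0,-1],[0,0,0.1,0,0,0,-1],[0,0,0.12,0,0,0,-1],[0,0,0.12,0,0,0,-1],[0,0,0.1,0,0,0,-1],[0,0,0.08,0,0,0,-1],[0,0,0.04,0,0,0,-1],[0,0,0,0,0,0,-1]]]}}

```text
time: 14.15
eef_pos: [495.5, 2.7, 148.9]
ee_rot: [0.0, 0.996, 0.084, -0.0]
contact_force: [5.2, -2.1, -8.5]
width: 0.18
gripper_force: 36.4
```

Call:
{"name": "play_rows", "arguments": {"moves": [[[0,0,0.02,0,0,0,-1],[0,0,0.02,0,0,0,-1],[0,0,0,0,0,0,-1],[0,0,0,0,0,0,-1]]]}}

```text
time: 14.48
eef_pos: [495.5, 2.7, 148.0]
ee_rot: [0.0, 0.996, 0.084, 0.0]
contact_force: [5.6, -1.2, -8.1]
width: 0.179
gripper_force: 36.5
```

Call:
{"name": "play_rows", "arguments": {"moves": [[[0,0,0.03,0,0,0,-1],[0,0,0.03,0,0,0,-1],[0,0,0,0,0,0,-1],[0,0,0,0,0,0,-1]]]}}

```text
time: 14.82
eef_pos: [495.5, 2.7, 146.2]
ee_rot: [0.0, 0.996, 0.084, 0.0]
contact_force: [5.2, -2.4, -8.1]
width: 0.181
gripper_force: 36.5
```

Call:
{"name": "play_rows", "arguments": {"moves": [[[0,0,0.02,0,0,0,-1],[0,0,0,0,0,0,-1],[0,0,0,0,0,0,-1]]]}}

```text
time: 15.07
eef_pos: [495.5, 2.7, 145.7]
ee_rot: [0.0, 0.996, 0.084, 0.0]
contact_force: [4.4, -2.0, -6.6]
width: 0.183
gripper_force: 36.5
```

Call:
{"name": "play_rows", "arguments": {"moves": [[[0,0,0.02,0,0,0,-1],[0,0,0,0,0,0,-1],[0,0,0,0,0,0,-1]]]}}

```text
time: 15.32
eef_pos: [495.5, 2.7, 145.1]
ee_rot: [0.0, 0.996, 0.084, 0.0]
contact_force: [4.9, -1.9, -7.3]
width: 0.184
gripper_force: 36.5
```

Call:
{"name": "play_rows", "arguments": {"moves": [[[0,0,0.02,0,0,0,-1],[0,0,0.02,0,0,0,-1],[0,0,0,0,0,0,-1],[0,0,0,0,0,0,-1]]]}}

```text
time: 15.65
eef_pos: [495.5, 2.7, 144.7]
ee_rot: [0.0, 0.996, 0.084, 0.0]
contact_force: [-0.5, -1.4, 0.8]
width: 0.182
gripper_force: 37.5
```

The force fell to about 0, so the pawl carries the tray. I'll release and retreat upwards.

Call:
{"name": "play_rows", "arguments": {"moves": [[[0,0,0,0,0,0,-0.55],[0,0,0,0,0,0,-0.45],[0,0,0,0,0,0,-0.3],[0,0,0,0,0,0,0],[0,0,0,0,0,0,0.3],[0,0,0,0,0,0,0.5],[0,0,0,0,0,0,0.5],[0,0,0,0,0,0,0.5]]]}}

```text
time: 16.32
eef_pos: [495.5, 2.8, 144.0]
ee_rot: [-0.0, 0.996, 0.084, -0.0]
contact_force: [0.7, 0.1, -0.5]
width: 0.753
gripper_force: 0.0
```

Call:
{"name": "play_rows", "arguments": {"moves": [[[0,0,-0.1,0,0,0,0.5],[0,0,-0.2,0,0,0,0.5],[0,0,-0.3,0,0,0,0.5],[0,0,-0.4,0,0,0,0.5],[0,0,-0.5,0,0,0,0.5],[0,0,-0.5,0,0,0,0.5],[0,0,-0.3,0,0,0,0.5],[0,0,0,0,0,0,0.5]]]}}

```text
time: 16.98
eef_pos: [497.4, 2.4, 216.6]
ee_rot: [0.001, 0.996, 0.084, 0.003]
contact_force: [0.7, -0.8, 0.3]
width: 0.747
gripper_force: 0.0
```

```bash
python3 - <<'E'
from h import *
s=get_state();print(s['time'],s['eef_pos'],s['contact_force'],s['width'])
p=camera_params("scene");f=192/np.tan(np.radians(p['vfov'])/2);im=get_image("scene")
pr=lambda x:(p['R']@np.array(x,float)+p['t'])
a=np.radians(9.6);ex=np.array([np.cos(a),np.sin(a),0]);ey=np.array([-ex[1],ex[0],0]);c0=np.array([494,1.8,96.])
for dz in(0,90,99):
  print(dz,[(lambda c:(c[:2]/c[2]*f+[p['cx'],p['cy']]).round(1).tolist())(pr(c0+i*50*ex+j*135*ey+[0,0,dz])) for i,j in((-1,1),(-1,-1))])
for n,x in(("lidA",(516,-95,231)),("lidB",(469.5,105,218))):
  c=pr(x);q=(c[:2]/c[2]*f+[p['cx'],p['cy']]).astype(int);print(n,q,im[q[1]-6:q[1]+7:3,q[0]-6:q[0]+7:3].mean(2).astype(int).tolist())
m=(im.min(2)>150).astype(np.uint8);st=cv2.connectedComponentsWithStats(m)[2]
print([t.tolist() for t in st[1:] if t[4]>150 and abs(t[0]-240)<90 and 90<t[1]<240])
E
```

```text
16.9833 [497.37763451   2.36117217 216.57208368] [ 0.71740229 -0.80406815  0.32873227] 0.7470275626684749
0 [[234.3, 183.9], [175.0, 249.3]]
90 [[233.0, 163.9], [168.6, 231.4]]
99 [[232.9, 161.8], [167.9, 229.5]]
lidA [193 221] [[159, 199, 218, 237, 239], [189, 85, 61, 86, 216], [50, 32, 46, 29, 76], [28, 32, 29, 28, 32], [54, 31, 29, 28, 21]]
lidB [239 169] [[54, 29, 46, 30, 29], [207, 227, 233, 233, 125], [228, 236, 236, 236, 234], [225, 236, 236, 237, 227], [168, 204, 221, 211, 148]]
[[276, 129, 27, 19, 282], [169, 165, 108, 87, 3109], [272, 233, 14, 21, 161]]
```

The tray stays at about a 90 mm lift, both jars are in place on it, and the arm is clear. I'll let it settle and hand in.

Call:
{"name": "play_rows", "arguments": {"moves": [[[0,0,0,0,0,0,0.5],[0,0,0,0,0,0,0.5],[0,0,0,0,0,0,0.5],[0,0,0,0,0,0,0.5]]]}}

```text
time: 17.37
eef_pos: [495.0, 2.9, 212.2]
ee_rot: [-0.0, 0.996, 0.084, -0.001]
contact_force: [0.7, 0.3, 0.4]
width: 0.754
gripper_force: 0.0
```

```bash
python3 -c "
from rig import *
print(close_job())"
```

```text
the job is handed in; nothing more can be done
None
```

The tray is on the upper rung, about 90 mm above its start, with the pawl carrying it, the gripper let go and clear, and both jars in place on it; I handed the job in at about 17 s, and no verdict came back.

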